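# Set out the coffee and tea stock on the pull-out tray

## Task

Draw the red locking pin out of the serving tray and hang it upright in the yellow side notch, and only then pull the tray fully out by its handle. Then stack every carton and tin there is into one square column on the tray's mat, each one upright, centred over the mat and with its long side along the mat's long side, all large cartons at the bottom and the tins on top of them; if the black tin is there, standing on the tray, it has to make way and go on last, at the very top. Leave the mug, the sugar jar and the napkin box where they are.

Things in the scene. Friction and masses are not known exactly. Their poses are not given: they have to be found in the camera images.
- pin: locking pin, upright in a 16 mm bore through the tray's steel ear into the base. Origin on its axis at the underside of its red collar, z up. Above: collar 40 mm across, 4 mm thick, then a round red grip 26 mm across up to 46 mm. Below: steel shaft 12 mm across, 34 mm long; lift it over 34 mm to clear the bore. 0.06 kg
- notch (a point): centre of the slot in the yellow forked bracket on the base, 78 mm behind the pin's bore, on the prongs' top face, 60 mm above the worktop. x along the slide away from the robot, z up. Slot 20 mm wide (y), prongs 10 mm thick, open above, below and at x = -23 mm, closed at x = +23 mm by a post no higher than the prongs. The parked pin hangs by its collar, its origin at this height
- tray (a joint): how far the serving tray is pulled out along its slide, in m: 0 is fully in (locked by the pin), 0.09 is fully out against its stop; it grows as the tray moves towards the robot, along the -x axis of point mat. The slide's fixed base is 160 by 160 mm, centred under the mat when fully in. About 3 N of friction; it stays where it is left
- mat (a point): centre of the blue-edged grey mat (70 by 124 mm) on the white tray, on the tray's top face (38 mm above the worktop), moves with the tray; x along the slide away from the robot, y along the mat's long side, z up. The tray's top is 120 mm (x) by 172 mm (y)
- handle (a point): middle of the top edge of the tray's upright black handle, moves with the tray: a plate 14 mm thick along the slide (x of point mat), 60 mm wide along y and standing 50 mm above the tray's top face, 105 mm in front of the mat's centre; pinch it from above and pull along -x of point mat
- carton_1: large brown coffee carton with blue label panels, a closed rigid box: 66 mm (x) by 120 mm (y, long side) by 46 mm high; origin at the centre of its underside, z up when upright; about 0.3 kg. Sometimes not there
- carton_2: large brown coffee carton with orange label panels, a closed rigid box: 66 mm (x) by 120 mm (y, long side) by 46 mm high; origin at the centre of its underside, z up when upright; about 0.3 kg. Sometimes not there
- tin_1: tea tin, a closed green metal box with brass trim: 58 mm (x) by 92 mm (y, long side) by 38 mm high; origin at the centre of its underside, z up when upright; about 0.2 kg. Sometimes not there
- tin_2: tea tin, a closed red metal box with brass trim: 58 mm (x) by 92 mm (y, long side) by 38 mm high; origin at the centre of its underside, z up when upright; about 0.2 kg. Sometimes not there
- tin_3: tea tin, a closed blue metal box with brass trim: 58 mm (x) by 92 mm (y, long side) by 38 mm high; origin at the centre of its underside, z up when upright; about 0.2 kg. Sometimes not there
- tin_4: tea tin, a closed black metal box with brass trim: 58 mm (x) by 92 mm (y, long side) by 38 mm high; origin at the centre of its underside, z up when upright; about 0.2 kg. Sometimes not there. When there, it starts standing on the tray; it goes on top of all
- mug: white mug, 80 mm across and 85 mm high, a bystander; origin at the centre of its underside
- sugar_jar: sugar jar, 72 mm across and 110 mm high, a bystander; origin at the centre of its underside
- napkin_box: white napkin box 90 by 130 by 60 mm, a bystander; origin at the centre of its underside
Mind the look-alikes: they are no part of the job. What is shaped like the tin_1 but purple is not meant. Leave any purple look-alike of the pin alone.

How it is judged (in metres and radians):
On the way, in this order (a step that is already met when the one before it is completed fails the run):
1. the pin hangs upright in the side notch, let go, with the tray still in (y of pin in the frame of notch between -0.009 and 0.009 m and x of pin in the frame of notch between -0.024 and 0.024 m and z of pin in the frame of notch between -0.006 and 0.006 m and angle between pin's own z axis and vertical below 0.2 rad and value of joint tray below 0.012 m and contact force between the fingers and pin below 0.3 N), for 0.3 s.
2. the tray is pulled out (value of joint tray above 0.08 m), for 0.2 s.
At the end, for the whole second after the job is handed in: The pin hangs upright in the notch, the tray is out over 80 mm, and all cartons and tins present stand in one column, each within 15 mm of the mat's centre in x and y, tilt under 0.08 rad, long side within 0.14 rad of the mat's, at rest, tins above cartons, the black tin topmost (y of pin in the frame of notch between -0.009 and 0.009 m and x of pin in the frame of notch between -0.024 and 0.024 m and z of pin in the frame of notch between -0.006 and 0.006 m and angle between pin's own z axis and vertical below 0.2 rad and value of joint tray above 0.08 m and x of carton_1 in the frame of mat between -0.015 and 0.015 m and y of carton_1 in the frame of mat between -0.015 and 0.015 m and z of each of carton_1, carton_2, tin_1, tin_2, tin_3, tin_4 in the frame of mat above -0.004 m and angle between each of carton_1, carton_2, tin_1, tin_2, tin_3, tin_4's own z axis and vertical below 0.08 rad and angle between the y axis of each of carton_1, carton_2, tin_1, tin_2, tin_3, tin_4 and the y axis of mat, either way round below 0.14 rad and linear speed of each of carton_1, carton_2, tin_1, tin_2, tin_3, tin_4 below 0.02 m/s and x of carton_2 in the frame of mat between -0.015 and 0.015 m and y of carton_2 in the frame of mat between -0.015 and 0.015 m and x of tin_1 in the frame of mat between -0.015 and 0.015 m and y of tin_1 in the frame of mat between -0.015 and 0.015 m and x of tin_2 in the frame of mat between -0.015 and 0.015 m and y of tin_2 in the frame of mat between -0.015 and 0.015 m and x of tin_3 in the frame of mat between -0.015 and 0.015 m and y of tin_3 in the frame of mat between -0.015 and 0.015 m and x of tin_4 in the frame of mat between -0.015 and 0.015 m and y of tin_4 in the frame of mat between -0.015 and 0.015 m and z of each of tin_1, tin_2, tin_3, tin_4 in the frame of carton_1 above 0.02 m and z of each of tin_1, tin_2, tin_3, tin_4 in the frame of carton_2 above 0.02 m and z of tin_4 in the frame of tin_1 above 0.02 m and z of tin_4 in the frame of tin_2 above 0.02 m and z of tin_4 in the frame of tin_3 above 0.02 m); the robot touches nothing.
It fails at once if the mug is moved by more than 40 mm or tipped (distance of mug from where it was at the start of the episode above 0.04 m or angle between mug's own z axis and vertical above 0.4 rad).
It fails at once if the sugar jar is moved by more than 40 mm or tipped (distance of sugar_jar from where it was at the start of the episode above 0.04 m or angle between sugar_jar's own z axis and vertical above 0.4 rad).
It fails at once if the napkin box is moved by more than 40 mm or tipped (distance of napkin_box from where it was at the start of the episode above 0.04 m or angle between napkin_box's own z axis and vertical above 0.4 rad).
Of carton_1, carton_2 only 1 to 2 are there at a start; the rules pass over those that are not, and their reading is None.
Of tin_1, tin_2, tin_3, tin_4 only 3 to 4 are there at a start; the rules pass over those that are not, and their reading is None.
At some moment in a run one of tin_4 may be knocked a few centimetres aside while the robot is not near it.
It also fails if it takes over 210 s, if anything falls off the work surface, if the arm or the gripper's body presses on something with over 40 N, if the wrist force passes 120 N, or if a joint passes its speed limit or range.

## Robot

A 7-joint arm with a two-finger parallel gripper is mounted at the origin on the work surface. World frame = base frame: x ahead of the robot, y to its left, z up, the work surface at z = 0. Lengths are in mm, angles in degrees, forces in N, time in s.
With the tool pointing down it reaches from about 425 to 875 mm from the base axis. Payload 8.4 kg.
Tool frame: the origin (TCP) lies at the very end of the fingers, on their centre line; the grasp point (between the pads) lies r.pinch_z behind it (r.pinch_z is the distance from the TCP to the grasp point, in mm); z points along the fingers, x is the direction in which the jaws open and shut, and the axes are right-handed (so a half turn about z gives the same grasp; the last joint's range is limited). The gripper opens to 87 mm and grips with 3 to 60 N. Pads are 19 mm wide; open, the fingers measure 117 mm over their backs; the gripper's body (75 mm by 190 mm) begins 51 mm behind the grasp point.
Start: joints at [-69.569, 19.091, 2.286, 83.961, -0.768, 76.965, -3.352], TCP at [286.114, 583.611, 200.546] pointing down, gripper open.
Joint ranges: [-147.57, 147.57], [-21.85, 119.76], [-74.77, 79.35], [14.55, 137.4], [-85.83, 265.84], [4.83, 119.75], [-152.11, 152.11]. Speed limits (degrees/s): [127.2, 127.2, 159.86, 159.86, 180, 180, 180].

## Interface

Orientations are given as a 3x3 rotation matrix whose columns are the frame's x, y, z axes.
In Python, from station import r gives the robot as it stands.
- The arm moves only by the shell command python3 -m crank 'ROWS' [OPENING] [FORCE]. ROWS is JSON, a list that holds one entry, the list of rows, each a list of 6 numbers: the shift along the world's x, y, z in mm, then the turn, a rotation vector about the world's x, y, z in rad. A call has 1 to 20 rows; each row is the pose to reach, as a shift and turn from the pose measured when the call began; what a row does not reach only later rows make up. A row lasts 1/10 s, in which the tool goes at most 50 mm and 8.59 degrees, less where a joint would pass 70% of its speed; a pose out of reach is approached as far as the arm can. A call with a gripper value outside its range is refused whole. OPENING is the opening, from -1 (shut) to 1 (fully open), so that 0 is half open, set as the call begins (- or left out, the last holds). The fingers move at their own pace and stop on an object; FORCE is the grip in N (left out, the last holds). Time passes only in rows, so rows that repeat a pose let the fingers close. It gives the time, the measured TCP pose, the force and the opening at its end, in the units of the state.
- r.read_state(): the state, without advancing time (a new reading comes with each control period).
- r.snapshot(name): name is "scene" or "top" or "wrist"; returns the picture (420x560x3 uint8, red, green, blue); there is no depth.
- r.calibration(name): a dict with "fov_y" (degrees; the focal length in pixels is half the picture's height over the tangent of half this angle, whatever the lens; pixels are square), "cx", "cy" (the principal point, pixels), "origin" and "orientation" of the camera in the world; the wrist camera has in their place "tool_from_camera" (4x4, takes a point from camera to tool coordinates, whose origin is the TCP and whose axes are the tool frame's). Camera axes: x right, y down, z forward; pixel columns grow to the right and rows downward; lengths in mm; the calibration is good to about 2 mm. A picture is of the moment at which its call begins: read the wrist's pose just before it. calibration takes no time and is no camera call.
- r.sign_off(): hands the job in, once; it reports no verdict.
The state is a dict: "time": time; "qpos": joint angles; "qvel": joint speeds; "joint_efforts": joint torques, N m; "ee_pos": TCP position; "tool_rot": TCP orientation; "force": force on the tool from outside, world axes, zero at the start; "wrist_torque": the same for the moment, N m; "finger_gap": finger opening in mm.
Only numpy, scipy, OpenCV 4.12 (cv2) and the standard library are available. Lean on these libraries where they do the work, as an engineer would, in place of code of your own. Each camera call takes 0.05 s, during which the arm holds its last target.

## Working session

There is one attempt and no reset: what is moved stays moved. The work goes in short steps, Python scripts to look and compute and a shell command to move; the robot and the scene stay as the last step left them, time stands still between calls to the robot, and variables do not carry over. Pictures are saved under pics/ and viewed, and the job is handed in when it is done.

```bash
ls; mkdir -p pics
cat > h.py <<'E'
import numpy as np, cv2
from station import r
def snap(n,f):
    im=r.snapshot(n); cv2.imwrite(f'pics/{f}.png',im[:,:,::-1]); return im
def cam(n,st=None):
    c=r.calibration(n); F=210/np.tan(np.radians(c['fov_y'])/2)
    if n=='wrist':
        T=np.array(c['tool_from_camera']); R=np.array(st['tool_rot']); p=np.array(st['ee_pos'])
        return F,c['cx'],c['cy'],R@T[:3,3]+p,R@T[:3,:3]
    return F,c['cx'],c['cy'],np.array(c['origin']),np.array(c['orientation'])
def ray(C,u,v,z):
    F,cx,cy,o,R=C; d=R@np.array([(u-cx)/F,(v-cy)/F,1]); return o+d*(z-o[2])/d[2]
def proj(C,P):
    F,cx,cy,o,R=C; q=R.T@(np.array(P)-o); return F*q[0]/q[2]+cx,F*q[1]/q[2]+cy
E
python3 - <<'E'
from h import *
for n in('scene','top','wrist'):
    snap(n,n+'0'); print(n,r.calibration(n))
print(r.read_state(), r.pinch_z)
E
```

```text
pics
scene {'fov_y': 44.04128516760468, 'cx': 284.77280677924176, 'cy': 202.27264418856373, 'origin': array([ 962.41216341,  857.79414411, 1086.77415544]), 'orientation': array([[-0.88805707,  0.34724278, -0.30129237],
       [ 0.45944328,  0.64706655, -0.6084544 ],
       [-0.01632519, -0.67876898, -0.73417038]])}
top {'fov_y': 45.758141433061866, 'cx': 279.8563129409731, 'cy': 207.3694381894959, 'origin': array([ 313.6707354 ,   24.17906963, 1638.16337196]), 'orientation': array([[-0.01635005, -0.98719932,  0.1586511 ],
       [-0.99984006,  0.01729265,  0.00456257],
       [-0.00724766, -0.15855112, -0.98732417]])}
wrist {'fov_y': 60.52030381880288, 'cx': 280.409058102422, 'cy': 211.68165239959293, 'tool_from_camera': array([[ 9.99999902e-01,  3.39596997e-04,  2.83722995e-04,
         1.33926511e-01],
       [-3.97940886e-04,  9.70554640e-01,  2.40880744e-01,
        -6.47540222e+01],
       [-1.93566292e-04, -2.40880833e-01,  9.70554680e-01,
        -1.84745282e+02],
       [ 0.00000000e+00,  0.00000000e+00,  0.00000000e+00,
         1.00000000e+00]])}
{'time': 0.15, 'qpos': array([-69.56908107,  19.12147797,   2.28335985,  84.00087384,
        -0.76785816,  76.96377058,  -3.35174695]), 'qvel': array([-0.10901207, -0.11214732,  0.06067238, -0.05621955,  0.04991268,
       -0.01557824,  0.00661943]), 'joint_efforts': array([ 2.57892083e-03, -6.56844878e+01,  1.33737970e+00, -4.04105580e+01,
       -5.94376540e-02,  4.19268489e-02,  1.30821591e-04]), 'ee_pos': array([285.94429566, 583.285291  , 199.86194787]), 'tool_rot': array([[ 4.40163079e-01,  8.97917721e-01, -4.79850460e-04],
       [ 8.97916999e-01, -4.40163335e-01, -1.14070882e-03],
       [-1.23547524e-03,  7.12320201e-05, -9.99999234e-01]]), 'force': array([ 0.04118442, -0.1474058 , -0.84234121]), 'wrist_torque': array([-0.03280156, -0.03150096,  0.0192316 ]), 'finger_gap': 86.97065395585216} 18.700000000000003
```

View pics/scene0.png

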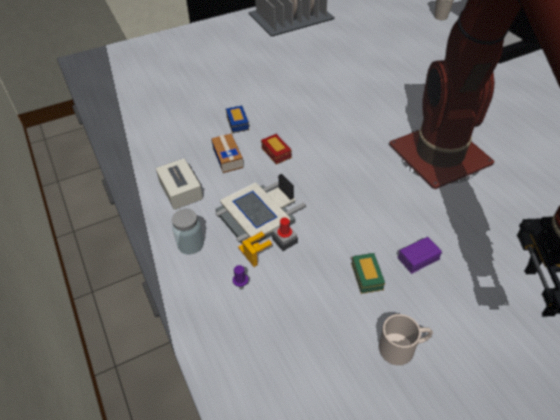

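View pics/top0.png

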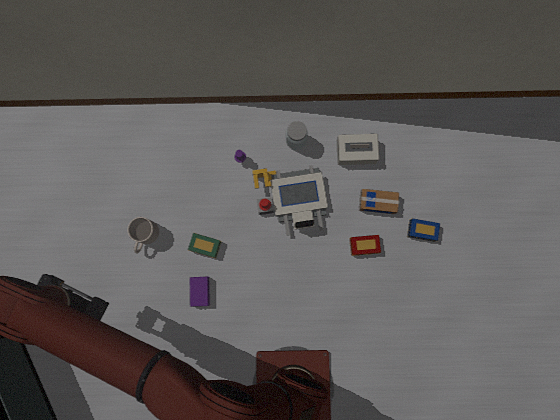

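View pics/wrist0.png

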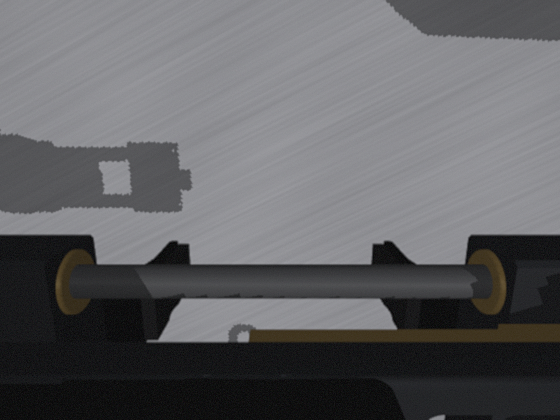

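Run:
```python
import cv2,numpy as np
a=cv2.imread('pics/scene0.png');b=cv2.imread('pics/top0.png')
cv2.imwrite('pics/z1.png',cv2.resize(a[95:295,150:350],(600,600),interpolation=2))
cv2.imwrite('pics/z2.png',cv2.resize(b[110:270,230:450],None,fx=3.6,fy=3.6,interpolation=2))
```

```text
(no output)
```

View pics/z1.png

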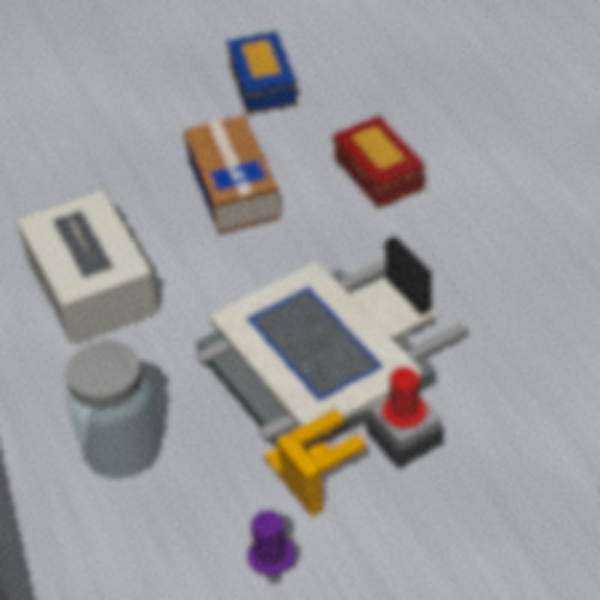

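View pics/z2.png

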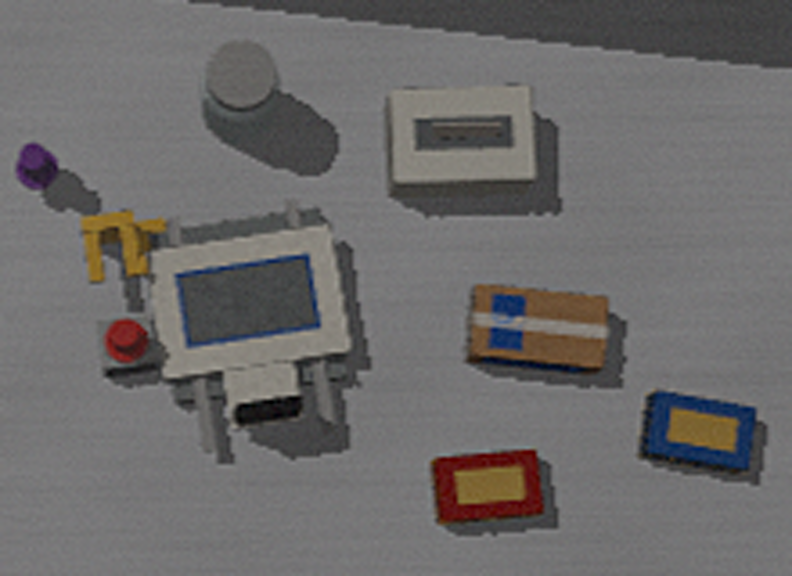

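```bash
cat >> h.py <<'E'
def comps(im,name,amin=25):
    hsv=cv2.cvtColor(im,cv2.COLOR_RGB2HSV); h,s,v=[hsv[:,:,i].astype(int) for i in range(3)]
    m={'red':((h<5)|(h>172))&(s>150)&(v>60),'blue':(h>105)&(h<128)&(s>110)&(v>35),'green':(h>50)&(h<90)&(s>80)&(v>25),
       'yellow':(h>15)&(h<30)&(s>130)&(v>80),'brown':(h>6)&(h<20)&(s>80)&(s<200)&(v>60)}[name].astype(np.uint8)
    n,l,st,ce=cv2.connectedComponentsWithStats(m)
    return [(st[i],ce[i],(l==i).astype(np.uint8)) for i in range(1,n) if st[i][4]>=amin]
E
python3 - <<'E'
from h import *
for n in('top','scene'):
    im=cv2.imread(f'pics/{n}0.png')[:,:,::-1].copy(); C=cam(n)
    for c in('red','blue','green','yellow','brown'):
        for st,ce,m in comps(im,c):
            cn=max(cv2.findContours(m,0,2)[0],key=cv2.contourArea)
            box=cv2.boxPoints(cv2.minAreaRect(cn))
            z={'red':38,'green':38,'blue':38,'yellow':60,'brown':46}[c]
            W=[ray(C,*p,z)[:2].round() for p in box]
            print(n,c,st,ce.round(1),ray(C,*ce,z)[:2].round(1),'edges',np.linalg.norm(W[0]-W[1]).round(),np.linalg.norm(W[1]-W[2]).round(), 'ang',[np.degrees(np.arctan2(*(W[i+1]-W[i])[::-1])).round(1) for i in(0,1)])
E
```

```text
top red [260 199  11  11  84] [264.5 203.7] [583.8  81.3] edges 33.0 33.0 ang [np.float64(-91.7), np.float64(178.3)]
top red [351 235  30  20 286] [365.3 244.6] [ 444.8 -241. ] edges 92.0 56.0 ang [np.float64(-85.6), np.float64(-178.0)]
top blue [279 181  37   6  47] [299.  183.3] [649.5 -32.6] edges 118.0 14.0 ang [np.float64(-89.5), np.float64(180.0)]
top blue [367 192   9   6  47] [371.  194.3] [ 608.9 -266.6] edges 26.0 16.0 ang [np.float64(-92.2), np.float64(176.4)]
top blue [282 199  37   7  43] [299.6 202.5] [585.6 -33.2] edges 119.0 8.0 ang [np.float64(-84.7), np.float64(-172.9)]
top blue [366 201   9   6  46] [370.1 203.7] [ 577.9 -262.5] edges 26.0 16.0 ang [np.float64(-92.2), np.float64(176.4)]
top blue [409 219  31  21 303] [423.8 229.1] [ 491.6 -431.7] edges 57.0 94.0 ang [np.float64(-13.1), np.float64(-101.7)]
top green [189 233  31  24 239] [203.7 244.8] [452.9 278.8] edges 56.0 91.0 ang [np.float64(-15.5), np.float64(-107.2)]
top yellow [253 169  23  19 215] [262.8 176.5] [669.6  85.2] edges 71.0 58.0 ang [np.float64(-83.6), np.float64(-173.1)]
top yellow [416 224  19
[... 2186 characters left out ...]
246] [368.2 268.2] [463.5 293.2] edges 30.0 62.0 ang [np.float64(174.3), np.float64(72.1)]
scene brown [231 109  12  11  36] [236.5 114.1] [ 494.4 -425. ] edges 29.0 59.0 ang [np.float64(180.0), np.float64(77.4)]
scene brown [212 134  30  30 362] [225.4 147.5] [ 590.2 -291. ] edges 69.0 134.0 ang [np.float64(-173.4), np.float64(81.9)]
scene brown [267 137  18  15  90] [276.2 143.9] [ 446.9 -232.3] edges 39.0 71.0 ang [np.float64(-158.7), np.float64(88.4)]
scene brown [252 236  13   9  27] [257.7 241.1] [658.3  82.7] edges 37.0 17.0 ang [np.float64(-175.4), np.float64(86.6)]
scene brown [238 240  34  27  80] [255.5 254.5] [681.5 118.5] edges 85.0 73.0 ang [np.float64(164.3), np.float64(70.8)]
```

```bash
python3 -m crank '[[[20,-40,40,0,0,-0.1],[40,-90,80,0,0,-0.2],[60,-140,120,0,0,-0.3],[80,-190,150,0,0,-0.4],[100,-240,180,0,0,-0.5],[115,-290,180,0,0,-0.6],[130,-340,180,0,0,-0.7],[145,-390,180,0,0,-0.8],[160,-440,180,0,0,-0.9],[175,-490,180,0,0,-0.97],[194,-530,180,0,0,-0.97],[194,-563,180,0,0,-0.97],[194,-563,180,0,0,-0.97],[194,-563,180,0,0,-0.97],[194,-563,180,0,0,-0.97],[194,-563,180,0,0,-0.97]]]' -
python3 - <<'E'
from h import *
st=r.read_state();print(st['ee_pos'],st['tool_rot'])
snap('wrist','w1'); np.save('w1.npy',[st['ee_pos'],*st['tool_rot']])
E
```

```text
time: 1.75
ee_pos: [479.7, 21.5, 379.6]
tool_rot: [[0.989, 0.146, -0.002], [0.146, -0.989, -0.0], [-0.002, -0.0, -1.0]]
force: [-0.3, 0.2, 1.0]
finger_gap: 87.2
[479.71468727  21.52843329 379.60601706] [[ 9.89256336e-01  1.46180316e-01 -1.79360564e-03]
 [ 1.46180292e-01 -9.89257955e-01 -1.45401183e-04]
 [-1.79559343e-03 -1.18350753e-04 -9.99998381e-01]]
```

View pics/w1.png

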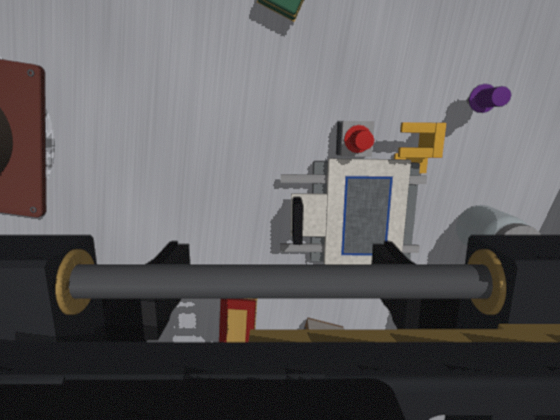

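Run:
```python
from h import *
d=np.load('w1.npy');st=dict(ee_pos=d[0],tool_rot=d[1:])
C=cam('wrist',st)
im=cv2.imread('pics/w1.png')[:,:,::-1].copy()
for c in('red','blue','yellow'):
    for s,ce,m in comps(im,c):
        if s[1]>265: continue
        cn=max(cv2.findContours(m,0,2)[0],key=cv2.contourArea)
        print(c,s,ce.round(1))
        if c=='blue':
            box=cv2.boxPoints(cv2.minAreaRect(cn)); W=np.array([ray(C,*p,38)[:2] for p in box]);print(W.round(1),W.mean(0).round(1),[np.linalg.norm(W[i]-W[i-1]).round(1) for i in range(4)],[np.degrees(np.arctan2(*(W[i]-W[i-1])[::-1])).round(1) for i in range(4)])
a=im[:,:,::-1]
cv2.imwrite('pics/w1z.png',cv2.resize(a[105:275,270:470],None,fx=3.5,fy=3.5,interpolation=2))
```

```text
red [345 126  29  27 586] [358.3 138.7]
blue [342 177  50  78 411] [363.4 210.8]
[[592.9 -96. ]
 [575.9  26.5]
 [643.3  32.9]
 [664.1 -89.4]] [619.  -31.5] [np.float64(71.5), np.float64(123.7), np.float64(67.7), np.float64(124.1)] [np.float64(-174.7), np.float64(97.9), np.float64(5.4), np.float64(-80.3)]
yellow [ 394  123   52   50 1404] [423.4 142.6]
yellow [ 57 250  23  28 167] [ 65.2 264.3]
yellow [488 251  12  14  51] [494.4 258.6]
```

View pics/w1z.png

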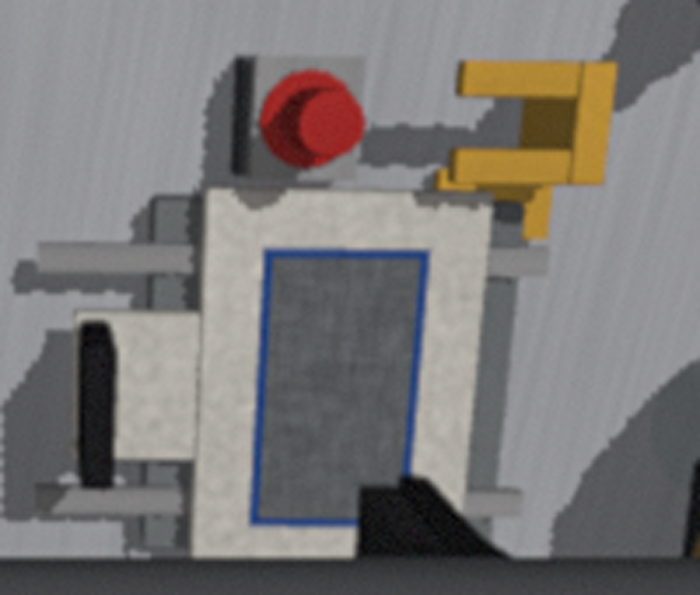

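Run:
```python
from h import *
d=np.load('w1.npy');st=dict(ee_pos=d[0],tool_rot=d[1:])
C=cam('wrist',st); Z=lambda x,y,z:ray(C,270+(x+.5)/3.5-.5,105+(y+.5)/3.5-.5,z)[:2]
TL,TR,BL=Z(268,252,38),Z(428,252,38),Z(252,522,38)
ang=lambda v:np.degrees(np.arctan2(v[1],v[0])).round(2)
print(TL,TR,BL,ang(TR-TL),ang(TL-BL)-90,np.linalg.norm(TR-TL),np.linalg.norm(TL-BL),'centre',(TR+BL)/2)
P=[Z(460,97,60),Z(578,97,60),Z(453,150,60),Z(573,150,60)]
print('slot',np.round(P,1),np.mean(P,0), ang(P[1]-P[0]),ang(P[3]-P[2]))
for z in (30,38,44,50,60): print('collar top',z,Z(310,120,z+2).round(1),np.linalg.norm(Z(310,170,z+4)-Z(310,68,z+4)).round(1),'grip top',Z(332,125,z+46).round(1))
Ct=cam('top'); print([ray(Ct,264.5,203.7,z)[:2].round(1) for z in (60,80,100)])
Cs=cam('scene')
print([ray(Cs,284.5,220,z)[:2].round(1) for z in (80,90,100)])
h=[Z(80,322,88),Z(113,322,88),Z(80,485,88),Z(113,485,88)];print('handle',np.round(h,1),np.mean(h,0))
```

```text
[577.39310205  23.67899917] [643.86944366  33.54224093] [593.25610537 -95.65463961] 8.44 7.569999999999993 67.20407377694777 120.38335523891139 centre [618.56277452 -31.05619934]
slot [[635.6  97.2]
 [681.2 104. ]
 [637.5  76.8]
 [684.3  83.8]] [659.64829176  90.4344132 ] 8.43 8.43
collar top 30 [585.4  79.6] 41.4 grip top [584.6  79.5]
collar top 38 [583.6  79.7] 40.7 grip top [582.7  79.6]
collar top 44 [582.4  79.8] 40.3 grip top [581.3  79.7]
collar top 50 [581.1  79.8] 39.8 grip top [579.9  79.8]
collar top 60 [578.9  80. ] 39.0 grip top [577.6  79.9]
[array([580.1,  80.7]), array([576.7,  79.9]), array([573.3,  79.2])]
[array([578.3,  78. ]), array([582.1,  85.7]), array([585.9,  93.5])]
handle [[500.8  -7.7]
 [513.4  -5.8]
 [511.  -73.1]
 [524.  -71.2]] [512.27814894 -39.45736731]
```

```bash
python3 -m crank '[[[40,20,-40,0,0,0],[75,45,-80,0,0,0],[102,58,-120,0,0,0],[102,58,-165,0,0,0],[102,58,-210,0,0,0],[102,58,-240,0,0,0],[102,58,-250,0,0,0],[102,58,-250,0,0,0],[102,58,-250,0,0,0]]]' 0.15 20
python3 - <<'E'
from h import *
st=r.read_state();C=cam('wrist',st); snap('wrist','w2');print(st['ee_pos'])
E
```

```text
time: 2.7
ee_pos: [582.8, 80.5, 131.6]
tool_rot: [[0.989, 0.148, 0.001], [0.148, -0.989, 0.0], [0.001, -0.0, -1.0]]
force: [0.6, -0.5, 0.8]
finger_gap: 49.9
[582.81766028  80.50149709 131.57548608]
```

View pics/w2.png

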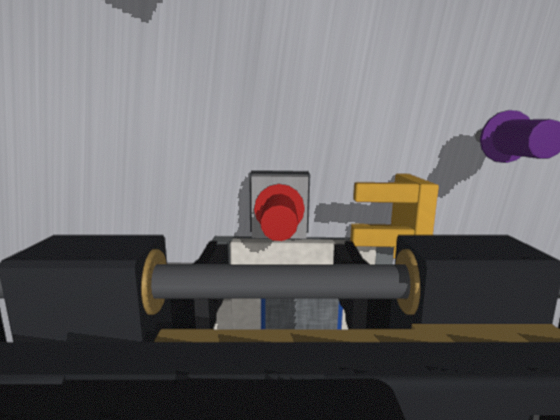

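Run:
```python
from h import *
im=cv2.imread('pics/w2.png')[:,:,::-1].copy()
# 0.05s earlier state equals static
st=r.read_state();C=cam('wrist',st)
s,ce,m=[c for c in comps(im,'red') if c[0][1]<230 and 240<c[1][0]<320][0]
print(s,ce)
for z in(40,44,48): print(z,[ray(C,s[0],s[1]+24,z+4)[:2].round(1),ray(C,s[0]+s[2],s[1]+24,z+4)[:2].round(1)],'back edge',ray(C,279,s[1],z+4)[:2].round(1))
a=im[:,:,::-1];cv2.imwrite('pics/w2z.png',cv2.resize(a[150:250,220:460],None,fx=3.3,fy=3.3,interpolation=2))
```

```text
[ 254  184   50   57 2094] [278.84718243 211.2086915 ]
40 [array([563.5,  78. ]), array([602. ,  83.7])] back edge [580.   99.5]
44 [array([563.7,  78.9]), array([601.6,  84.6])] back edge [579.9 100.2]
48 [array([563.8,  79.9]), array([601.2,  85.5])] back edge [579.8 100.8]
```

View pics/w2z.png

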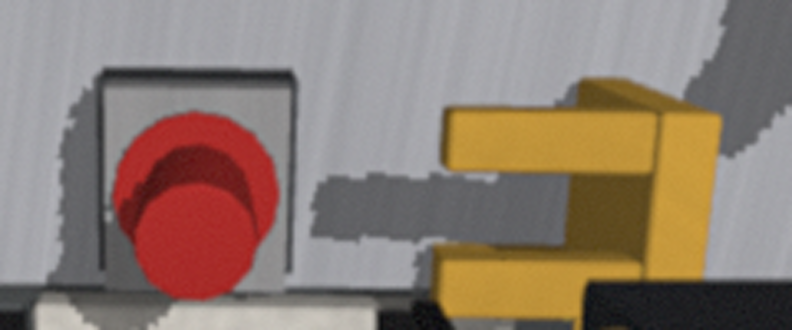

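```bash
python3 -m crank '[[[0,-0.5,-30,0,0,0],[0,-0.5,-55,0,0,0],[0,-0.5,-70,0,0,0],[0,-0.5,-80,0,0,0],[0,-0.5,-81,0,0,0],[0,-0.5,-81,0,0,0]]]' 0.15 20 && python3 -m crank '[[[0,0,0,0,0,0],[0,0,0,0,0,0],[0,0,0,0,0,0],[0,0,0,0,0,0],[0,0,0,0,0,0]]]' -1 20
```

```text
time: 3.35
ee_pos: [583.7, 79.9, 51.9]
tool_rot: [[0.989, 0.147, 0.002], [0.147, -0.989, 0.001], [0.003, -0.001, -1.0]]
force: [-0.1, 0.2, -0.7]
finger_gap: 50.4
time: 3.85
ee_pos: [583.9, 80.0, 52.1]
tool_rot: [[0.989, 0.147, 0.003], [0.147, -0.989, 0.001], [0.003, -0.001, -1.0]]
force: [-1.0, 0.5, 2.2]
finger_gap: 24.9
```

```bash
python3 -m crank '[[[0,0,8,0,0,0],[0,0,18,0,0,0],[0,0,32,0,0,0],[0,0,48,0,0,0],[0,0,62,0,0,0],[0,0,68,0,0,0],[0,0,68,0,0,0],[0,0,68,0,0,0]]]' -1 20
python3 - <<'E'
from h import *
st=r.read_state();C=cam('wrist',st); snap('wrist','w3');print(st['ee_pos'])
E
```

```text
time: 4.65
ee_pos: [583.6, 80.0, 119.8]
tool_rot: [[0.989, 0.147, 0.002], [0.147, -0.989, 0.001], [0.002, -0.001, -1.0]]
force: [-0.6, 0.2, -0.1]
finger_gap: 24.7
[583.60002048  80.02258178 119.80673328]
```

View pics/w3.png

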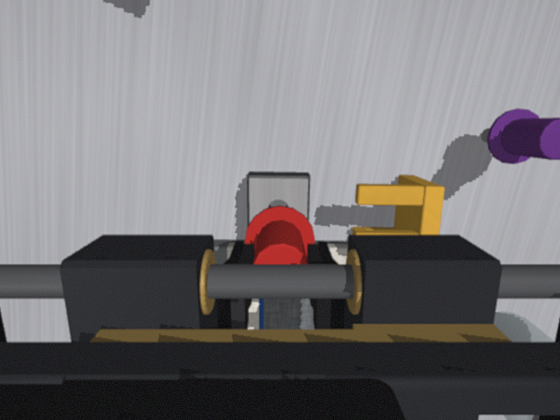

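```bash
python3 -m crank '[[[20,3,0,0,0,0],[45,6.5,0,0,0,0],[65,9.5,0,0,0,0],[75,11,0,0,0,0],[75,11,0,0,0,0],[75,11,0,0,0,0],[75,11,0,0,0,0],[75,11,0,0,0,0]]]' -1 20
python3 - <<'E'
from h import *
st=r.read_state();C=cam('wrist',st); snap('wrist','w4');print(st['ee_pos'])
E
```

```text
time: 5.5
ee_pos: [657.8, 90.9, 119.7]
tool_rot: [[0.989, 0.147, 0.002], [0.147, -0.989, 0.001], [0.002, -0.001, -1.0]]
force: [0.6, -0.4, -0.2]
finger_gap: 25.5
[657.80200245  90.9258991  119.71018291]
```

View pics/w4.png

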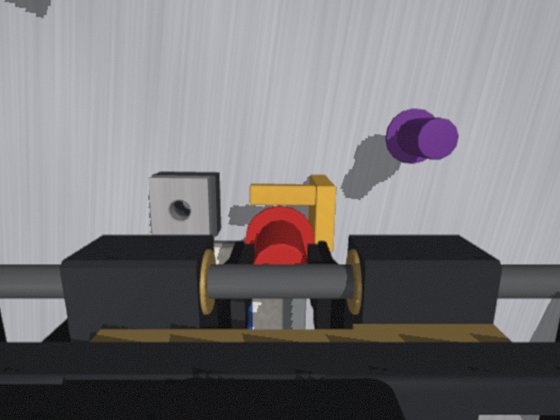

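Run:
```python
from h import *
st=r.read_state();C=cam('wrist',st)
x=np.array([.989,.147])
for z in(38,42,46):
    b=ray(C,180,210,z)[:2];print(z,b,b+78*x)
# far prong's outer/inner edges at left tip; 
print('prong',ray(C,251,185,60)[:2],ray(C,251,204,60)[:2])
```

```text
38 [583.05287251  80.33484102] [660.19487251  91.80084102]
42 [584.03475505  81.45794515] [661.17675505  92.92394515]
46 [585.01663758  82.58104928] [662.15863758  94.04704928]
prong [635.22779909 111.34068217] [636.94625565  98.0730723 ]
```

```bash
python3 -m crank '[[[1,0.2,-15,0,0,0],[1,0.2,-30,0,0,0],[1,0.2,-38,0,0,0],[1,0.2,-42,0,0,0],[1,0.2,-42,0,0,0],[1,0.2,-42,0,0,0]]]' -1 20;python3 -m crank '[[[0,0,-2,0,0,0],[0,0,-3,0,0,0],[0,0,-4,0,0,0],[0,0,-4,0,0,0]]]' -1 20
```

```text
time: 6.15
ee_pos: [659.2, 91.1, 77.9]
tool_rot: [[0.989, 0.147, 0.002], [0.147, -0.989, 0.001], [0.002, -0.001, -1.0]]
force: [-0.0, 0.6, -0.2]
finger_gap: 25.4
time: 6.55
ee_pos: [659.3, 91.1, 74.2]
tool_rot: [[0.989, 0.147, 0.002], [0.147, -0.989, 0.002], [0.003, -0.001, -1.0]]
force: [0.6, 0.4, -0.8]
finger_gap: 25.0
```

```bash
python3 -m crank '[[[0,0,-1,0,0,0],[0,0,-2,0,0,0],[0,0,-2,0,0,0]]]' -1 20;python3 -m crank '[[[0,0,-1,0,0,0],[0,0,-2,0,0,0],[0,0,-2,0,0,0]]]' -1 20
```

```text
time: 6.85
ee_pos: [659.6, 91.2, 74.0]
tool_rot: [[0.989, 0.147, 0.003], [0.147, -0.989, 0.002], [0.004, -0.002, -1.0]]
force: [-6.2, 0.1, 13.5]
finger_gap: 25.2
time: 7.15
ee_pos: [659.7, 91.2, 74.0]
tool_rot: [[0.989, 0.147, 0.004], [0.147, -0.989, 0.003], [0.004, -0.003, -1.0]]
force: [-7.2, 0.1, 15.6]
finger_gap: 25.1
```

```bash
python3 -m crank '[[[0,0,0.5,0,0,0],[0,0,0.5,0,0,0],[0,0,0.5,0,0,0],[0,0,0.5,0,0,0],[0,0,0.5,0,0,0],[0,0,0.5,0,0,0]]]' 0.15 20;python3 -m crank '[[[0,0,20,0,0,0],[0,0,50,0,0,0],[0,0,70,0,0,0],[0,0,70,0,0,0],[0,0,70,0,0,0]]]' 0.15 20
python3 - <<'E'
from h import *
snap('wrist','w5');s=snap('scene','s5')
cv2.imwrite('pics/s5z.png',cv2.resize(s[180:300,200:340,::-1],None,fx=4,fy=4,interpolation=2))
E
```

```text
time: 7.75
ee_pos: [659.7, 91.2, 74.3]
tool_rot: [[0.989, 0.147, 0.004], [0.147, -0.989, 0.003], [0.004, -0.003, -1.0]]
force: [0.4, -0.1, -0.3]
finger_gap: 49.3
time: 8.25
ee_pos: [659.8, 91.3, 144.3]
tool_rot: [[0.989, 0.147, 0.004], [0.147, -0.989, 0.004], [0.005, -0.003, -1.0]]
force: [0.4, -0.9, -1.4]
finger_gap: 50.1
```

View pics/w5.png

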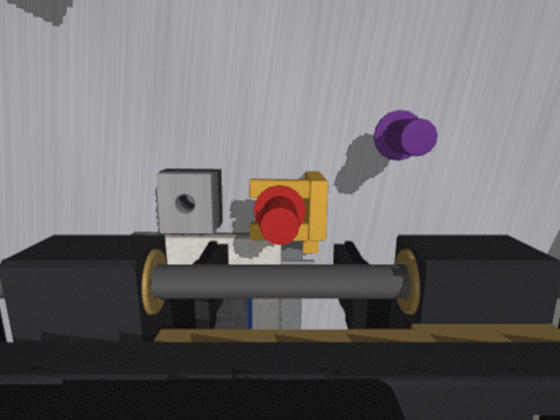

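View pics/s5z.png

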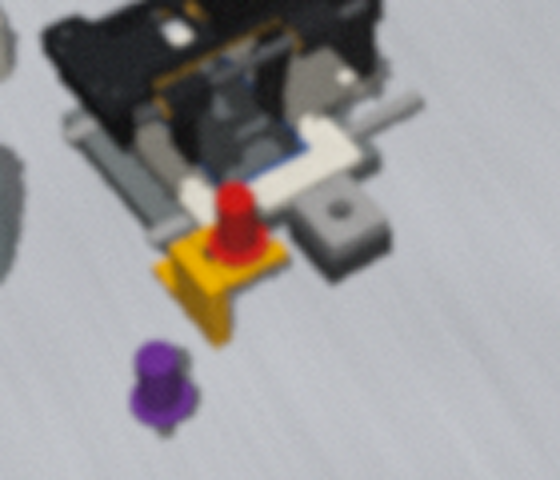

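```bash
python3 -m crank '[[[0,0,30,0,0,0],[-30,-30,36,0,0,0],[-65,-60,36,0,0,0],[-100,-90,36,0,0,0],[-130,-120,36,0,0,0],[-145,-135,36,0,0,0],[-145,-135,36,0,0,0],[-145,-135,36,0,0,0],[-145,-135,36,0,0,0]]]' 0.15 40
python3 - <<'E'
from h import *
st=r.read_state();C=cam('wrist',st);snap('wrist','w6')
for z in (88,):
  print(st['ee_pos'],proj(C,[514.5,-46,88]))
E
```

```text
time: 9.25
ee_pos: [514.4, -42.7, 178.6]
tool_rot: [[0.989, 0.149, 0.001], [0.149, -0.989, 0.003], [0.002, -0.002, -1.0]]
force: [1.2, -0.1, 1.0]
finger_gap: 50.0
[514.42068433 -42.71206508 178.64358898] (np.float64(278.8488071718668), np.float64(212.08452232638734))
```

View pics/w6.png

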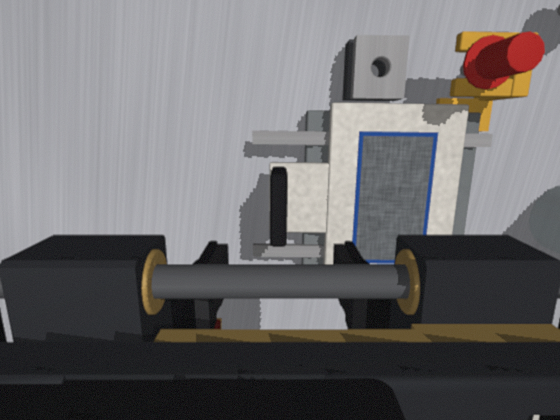

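```bash
python3 -m crank '[[[0,0,-40,0,0,0],[0,0,-75,0,0,0],[0,0,-100,0,0,0],[0,0,-114,0,0,0],[0,0,-120,0,0,0],[0,0,-120,0,0,0]]]' 0.15 40;python3 -m crank '[[[0,0,0,0,0,0],[0,0,0,0,0,0],[0,0,0,0,0,0],[0,0,0,0,0,0],[0,0,0,0,0,0]]]' -1 40
```

```text
time: 9.9
ee_pos: [514.6, -42.6, 58.5]
tool_rot: [[0.989, 0.149, 0.001], [0.149, -0.989, 0.002], [0.001, -0.002, -1.0]]
force: [0.4, -0.1, 1.1]
finger_gap: 50.0
time: 10.4
ee_pos: [514.8, -42.6, 58.8]
tool_rot: [[0.989, 0.149, 0.001], [0.149, -0.989, 0.002], [0.002, -0.002, -1.0]]
force: [0.3, 0.0, -0.1]
finger_gap: 17.8
```

```bash
python3 -m crank '[[[-8,-1.2,0,0,0,0],[-20,-3,0,0,0,0],[-32,-4.8,0,0,0,0],[-44,-6.5,0,0,0,0],[-56,-8.3,0,0,0,0],[-68,-10.1,0,0,0,0],[-78,-11.6,0,0,0,0],[-84,-12.5,0,0,0,0],[-88,-13.1,0,0,0,0],[-88,-13.1,0,0,0,0],[-88,-13.1,0,0,0,0],[-88,-13.1,0,0,0,0]]]' -1 40
```

```text
time: 11.6
ee_pos: [425.3, -54.7, 58.8]
tool_rot: [[0.989, 0.149, -0.0], [0.149, -0.989, 0.004], [0.0, -0.004, -1.0]]
force: [-2.5, 5.8, 5.4]
finger_gap: 13.4
```

```bash
python3 -m crank '[[[0,0,0,0,0,0],[0,0,0,0,0,0],[0,0,0,0,0,0],[0,0,0,0,0,0]]]' 0 40;python3 -m crank '[[[0,0,25,0,0,0],[0,0,65,0,0,0],[0,0,105,0,0,0],[0,0,150,0,0,0],[0,0,195,0,0,0],[0,0,240,0,0,0],[20,0,290,0,0,0],[40,0,320,0,0,0],[40,0,320,0,0,0],[40,0,320,0,0,0],[40,0,320,0,0,0]]]' 1 40
python3 - <<'E'
from h import *
st=r.read_state();np.save('w7.npy',[st['ee_pos'],*st['tool_rot']]);a=snap('wrist','w7');print(st['ee_pos'])
snap('scene','s7')
E
```

```text
time: 12.0
ee_pos: [425.0, -54.9, 58.7]
tool_rot: [[0.989, 0.149, -0.0], [0.149, -0.989, 0.004], [0.0, -0.004, -1.0]]
force: [-0.1, -0.7, -0.5]
finger_gap: 37.4
time: 13.1
ee_pos: [464.3, -55.2, 377.6]
tool_rot: [[0.989, 0.149, -0.002], [0.149, -0.989, 0.004], [-0.002, -0.004, -1.0]]
force: [-0.4, 0.8, -0.9]
finger_gap: 87.0
[464.27780588 -55.16301153 377.59145365]
```

View pics/w7.png

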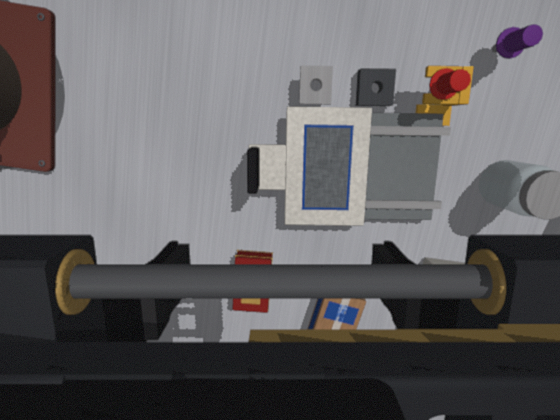

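View pics/s7.png

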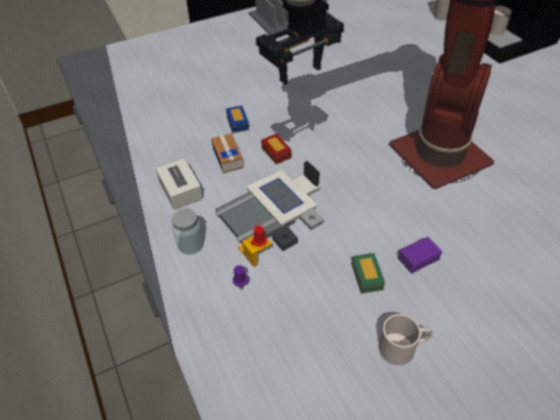

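```bash
python3 -m crank '[[[20,-40,0,0,0,-0.1],[45,-85,-20,0,0,-0.2],[70,-130,-45,0,0,-0.29],[95,-175,-70,0,0,-0.29],[110,-220,-95,0,0,-0.29],[121,-255,-120,0,0,-0.29],[121,-255,-128,0,0,-0.29],[121,-255,-128,0,0,-0.29],[121,-255,-128,0,0,-0.29],[121,-255,-128,0,0,-0.29]]]' 1 40
python3 - <<'E'
from h import *
st=r.read_state();np.save('w8.npy',[st['ee_pos'],*st['tool_rot']]);a=snap('wrist','w8');print(st['ee_pos'])
d=np.load('w7.npy');C=cam('wrist',dict(ee_pos=d[0],tool_rot=d[1:]))
im=cv2.imread('pics/w7.png')[:,:,::-1].copy()
for s,ce,m in comps(im,'blue'):
    if s[1]>250: continue
    cn=max(cv2.findContours(m,0,2)[0],key=cv2.contourArea)
    # corners via polygon approx
    hull=cv2.convexHull(cn); ap=cv2.approxPolyDP(hull,5,True)[:,0]
    W=np.array([ray(C,*p,38)[:2] for p in ap]); print(ap.tolist(),W.round(1),W.mean(0).round(1),[np.linalg.norm(W[i]-W[i-1]).round(1) for i in range(len(W))],[np.degrees(np.arctan2(*(W[i]-W[i-1])[::-1])).round(1) for i in range(len(W))])
E
```

```text
time: 14.2
ee_pos: [585.5, -309.0, 250.8]
tool_rot: [[0.99, -0.139, 0.001], [-0.139, -0.99, 0.005], [-0.0, -0.005, -1.0]]
force: [0.1, -0.1, 0.7]
finger_gap: 86.8
[ 585.50717999 -309.03064274  250.78247757]
[[305, 125], [352, 126], [347, 209], [302, 208]] [[ 489.5   12.5]
 [ 555.6   21.1]
 [ 571.8  -98.7]
 [ 505.  -107.2]] [530.5 -43.1] [np.float64(120.8), np.float64(66.7), np.float64(120.9), np.float64(67.4)] [np.float64(97.4), np.float64(7.4), np.float64(-82.3), np.float64(-172.7)]
```

View pics/w8.png

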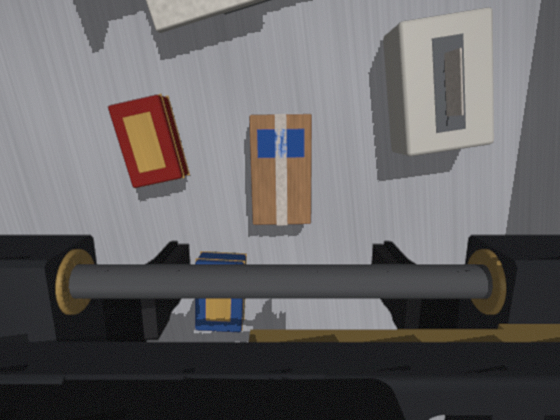

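```bash
cat >> h.py <<'E'
def poly(C,pts,z):
    W=np.array([ray(C,*p,z)[:2] for p in pts]); 
    print('c',W.mean(0).round(1),'len',[np.linalg.norm(W[i]-W[i-1]).round(1) for i in range(len(W))],'ang',[np.degrees(np.arctan2(*(W[i]-W[i-1])[::-1])).round(1) for i in range(len(W))])
E
python3 - <<'E'
from h import *
d=np.load('w8.npy');C=cam('wrist',dict(ee_pos=d[0],tool_rot=d[1:]))
im=cv2.imread('pics/w8.png')
cv2.imwrite('pics/w8z.png',cv2.resize(im[80:250,90:350],None,fx=3,fy=3,interpolation=2))
E
```

```text
(no output)
```

View pics/w8z.png

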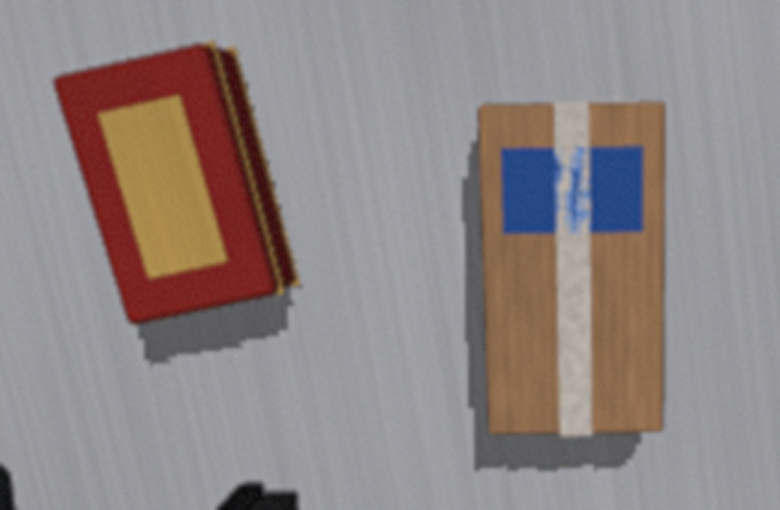

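Run:
```python
from h import *
d=np.load('w8.npy');C=cam('wrist',dict(ee_pos=d[0],tool_rot=d[1:]))
f=lambda L:[(90+(x-1)/3,80+(y-1)/3) for x,y in L]
poly(C,f([(480,103),(664,102),(663,431),(490,432)]),46)
poly(C,f([(57,78),(207,44),(275,292),(133,322)]),38)
```

```text
c [ 589.1 -293.7] len [np.float64(119.0), np.float64(64.1), np.float64(118.9), np.float64(64.8)] ang [np.float64(82.7), np.float64(-7.7), np.float64(-97.0), np.float64(172.4)]
c [ 447.8 -243.7] len [np.float64(89.3), np.float64(55.2), np.float64(89.5), np.float64(54.8)] ang [np.float64(94.0), np.float64(4.0), np.float64(-86.2), np.float64(-176.1)]
```

```bash
python3 -m crank '[[[3,10,-40,0,0,0],[3.5,15,-85,0,0,0],[3.5,15,-130,0,0,0],[3.5,15,-170,0,0,0],[3.5,15,-200,0,0,0],[3.5,15,-222,0,0,0],[3.5,15,-234,0,0,0],[3.5,15,-236,0,0,0],[3.5,15,-236,0,0,0]]]' 1 35;python3 -m crank '[[[0,0,0,0,0,0],[0,0,0,0,0,0],[0,0,0,0,0,0],[0,0,0,0,0,0]]]' -1 35
```

```text
time: 15.15
ee_pos: [590.0, -293.8, 16.2]
tool_rot: [[0.99, -0.138, 0.003], [-0.138, -0.99, 0.005], [0.002, -0.005, -1.0]]
force: [-0.5, 0.2, 0.1]
finger_gap: 86.9
time: 15.55
ee_pos: [589.9, -293.9, 16.8]
tool_rot: [[0.99, -0.138, 0.002], [-0.138, -0.99, 0.005], [0.002, -0.005, -1.0]]
force: [-3.0, 1.7, 5.2]
finger_gap: 65.3
```

```bash
python3 -m crank '[[[0,0,20,0,0,0],[0,0,55,0,0,0],[0,10,95,0,0,0.03],[-8,40,125,0,0,0.08],[-17,75,125,0,0,0.14],[-26,112,125,0,0,0.2],[-35,150,125,0,0,0.25],[-44,188,125,0,0,0.277],[-53,222,125,0,0,0.277],[-59,243,125,0,0,0.277],[-60,250,125,0,0,0.277],[-60,250,125,0,0,0.277],[-60,250,125,0,0,0.277],[-60,250,125,0,0,0.277]]]' -1 35
python3 - <<'E'
from h import *
snap('wrist','w9')
E
```

```text
time: 16.95
ee_pos: [530.0, -45.6, 141.7]
tool_rot: [[0.991, 0.136, 0.001], [0.136, -0.991, 0.005], [0.002, -0.004, -1.0]]
force: [-0.0, 0.3, -2.2]
finger_gap: 65.4
```

View pics/w9.png

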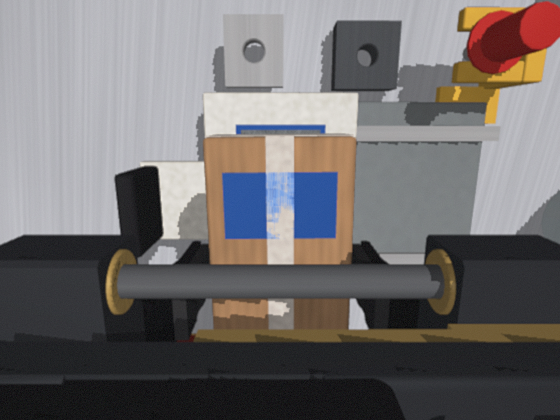

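```bash
python3 -m crank '[[[0,1.7,-30,0,0,0],[0,1.7,-55,0,0,0],[0,1.7,-74,0,0,0],[0,1.7,-82,0,0,0],[0,1.7,-84,0,0,0],[0,1.7,-84,0,0,0],[0,1.7,-84,0,0,0]]]' -1 35;python3 -m crank '[[[0,0,-1,0,0,0],[0,0,-2,0,0,0],[0,0,-2.5,0,0,0],[0,0,-2.5,0,0,0]]]' -1 35
```

```text
time: 17.7
ee_pos: [530.8, -44.0, 58.7]
tool_rot: [[0.991, 0.136, 0.003], [0.136, -0.991, 0.005], [0.003, -0.004, -1.0]]
force: [0.6, 0.0, -3.1]
finger_gap: 65.5
time: 18.1
ee_pos: [530.7, -43.9, 56.2]
tool_rot: [[0.991, 0.136, 0.003], [0.136, -0.991, 0.005], [0.003, -0.004, -1.0]]
force: [-0.5, -0.4, -2.5]
finger_gap: 65.4
```

```bash
python3 -m crank '[[[0,0,-1,0,0,0],[0,0,-2,0,0,0],[0,0,-2,0,0,0]]]' -1 35
```

```text
time: 18.4
ee_pos: [531.0, -43.8, 54.7]
tool_rot: [[0.991, 0.136, 0.003], [0.136, -0.991, 0.005], [0.004, -0.005, -1.0]]
force: [-1.8, -0.2, 4.8]
finger_gap: 65.3
```

```bash
python3 -m crank '[[[0,0,0.5,0,0,0],[0,0,0.5,0,0,0],[0,0,0.5,0,0,0]]]' 1 35;python3 -m crank '[[[0,0,25,0,0,0],[0,0,65,0,0,0],[0,0,110,0,0,0],[0,0,155,0,0,0],[0,0,200,0,0,0],[0,0,220,0,0,0],[0,0,220,0,0,0],[0,0,220,0,0,0]]]' 1 35
python3 - <<'E'
from h import *
st=r.read_state();np.save('w10.npy',[st['ee_pos'],*st['tool_rot']]);a=snap('wrist','w10');print(st['ee_pos'])
cv2.imwrite('pics/w10z.png',cv2.resize(a[50:250,150:420,::-1],None,fx=2.9,fy=2.9,interpolation=2))
E
```

```text
time: 18.7
ee_pos: [531.2, -43.9, 55.3]
tool_rot: [[0.991, 0.136, 0.003], [0.136, -0.991, 0.005], [0.004, -0.005, -1.0]]
force: [0.3, 0.7, -0.3]
finger_gap: 81.2
time: 19.5
ee_pos: [531.2, -43.8, 275.0]
tool_rot: [[0.991, 0.136, 0.004], [0.136, -0.991, 0.005], [0.004, -0.005, -1.0]]
force: [-0.2, 0.2, -0.8]
finger_gap: 87.0
[531.23288879 -43.791264   275.00019384]
```

View pics/w10z.png

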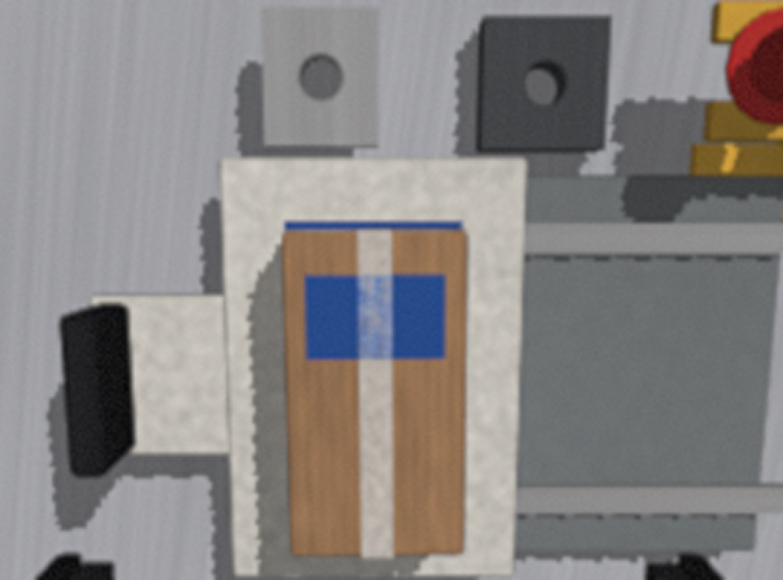

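Run:
```python
from h import *
d=np.load('w10.npy');C=cam('wrist',dict(ee_pos=d[0],tool_rot=d[1:]))
f=lambda L:[(150+(x-1)/2.9,50+(y-1)/2.9) for x,y in L]
poly(C,f([(284,231),(466,231),(463,553),(293,553)]),84)
poly(C,f([(222,159),(527,159),(514,575),(236,575)]),38)
e=[ray(C,*p,38)[:2] for p in f([(284,222),(462,222)])];print(e,(e[0]+e[1])/2-62*np.array([-.136,.991]))
```

```text
c [531.8 -43.8] len [np.float64(118.6), np.float64(63.9), np.float64(118.7), np.float64(64.3)] ang [np.float64(98.3), np.float64(7.8), np.float64(-81.6), np.float64(-172.2)]
c [531.1 -43. ] len [np.float64(170.1), np.float64(118.3), np.float64(170.4), np.float64(118.6)] ang [np.float64(97.8), np.float64(7.9), np.float64(-82.1), np.float64(-172.3)]
[array([487.41647879,  12.89932449]), array([556.78445682,  22.45539406])] [530.53246781 -43.76464072]
```

```bash
python3 -m crank '[[[-18,-44,0,0,0,-0.07],[-36,-88,-20,0,0,-0.07],[-54,-130,-40,0,0,-0.07],[-72,-170,-60,0,0,-0.07],[-82,-195,-75,0,0,-0.07],[-83,-200,-75,0,0,-0.07],[-83,-200,-75,0,0,-0.07],[-83,-200,-75,0,0,-0.07]]]' 1 35
python3 - <<'E'
from h import *
st=r.read_state();np.save('w11.npy',[st['ee_pos'],*st['tool_rot']]);a=snap('wrist','w11');print(st['ee_pos'])
C=cam('wrist',st)
for s,ce,m in comps(a,'red',300):
    cn=max(cv2.findContours(m,0,2)[0],key=cv2.contourArea);ap=cv2.approxPolyDP(cv2.convexHull(cn),4,True)[:,0];print(s,ap.tolist());poly(C,ap,38)
E
```

```text
time: 20.35
ee_pos: [448.4, -242.6, 199.1]
tool_rot: [[0.998, 0.068, 0.002], [0.068, -0.998, 0.005], [0.002, -0.005, -1.0]]
force: [-0.2, 0.1, -0.4]
finger_gap: 86.9
[ 448.3558307  -242.56071238  199.0951673 ]
[ 248  146   58   91 3128] [[305, 147], [304, 235], [251, 236], [248, 148]]
c [ 446.2 -243.5] len [np.float64(54.1), np.float64(87.3), np.float64(53.3), np.float64(87.3)] ang [np.float64(4.9), np.float64(-85.8), np.float64(-175.0), np.float64(94.7)]
```

View pics/w11.png

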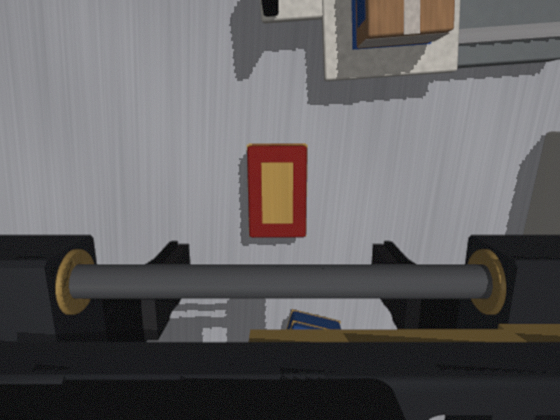

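```bash
python3 -m crank '[[[-1.5,-1.5,-45,0,0,0],[-1.5,-1.5,-90,0,0,0],[-1.5,-1.5,-130,0,0,0],[-1.5,-1.5,-160,0,0,0],[-1.5,-1.5,-180,0,0,0],[-1.5,-1.5,-187,0,0,0],[-1.5,-1.5,-187,0,0,0]]]' 1 35;python3 -m crank '[[[0,0,0,0,0,0],[0,0,0,0,0,0],[0,0,0,0,0,0],[0,0,0,0,0,0],[0,0,0,0,0,0]]]' -1 35
```

```text
time: 21.1
ee_pos: [447.2, -243.0, 11.9]
tool_rot: [[0.998, 0.07, 0.001], [0.07, -0.998, 0.005], [0.001, -0.005, -1.0]]
force: [0.9, -0.2, 0.2]
finger_gap: 86.8
time: 21.6
ee_pos: [447.3, -243.0, 12.3]
tool_rot: [[0.998, 0.07, 0.001], [0.07, -0.998, 0.005], [0.002, -0.005, -1.0]]
force: [-1.2, 0.4, 3.6]
finger_gap: 56.9
```

```bash
python3 -m crank '[[[0,0,25,0,0,0],[0,0,65,0,0,0],[0,0,105,0,0,0],[10,25,135,0,0,0.02],[25,60,140,0,0,0.05],[40,98,140,0,0,0.068],[56,135,140,0,0,0.068],[72,172,140,0,0,0.068],[82,195,140,0,0,0.068],[84,200,140,0,0,0.068],[84,200,140,0,0,0.068],[84,200,140,0,0,0.068],[84,200,140,0,0,0.068]]]' -1 35;python3 -m crank '[[[0,0.5,-25,0,0,0],[0,0.5,-43,0,0,0],[0,0.5,-50,0,0,0],[0,0.5,-53,0,0,0],[0,0.5,-53,0,0,0],[0,0.5,-53,0,0,0]]]' -1 35
```

```text
time: 22.9
ee_pos: [530.9, -44.6, 152.3]
tool_rot: [[0.991, 0.135, 0.001], [0.135, -0.991, 0.005], [0.002, -0.005, -1.0]]
force: [0.1, -0.9, -2.4]
finger_gap: 57.2
time: 23.5
ee_pos: [531.4, -44.4, 100.2]
tool_rot: [[0.991, 0.135, 0.002], [0.135, -0.991, 0.006], [0.003, -0.005, -1.0]]
force: [-0.4, -0.8, -0.3]
finger_gap: 56.7
```

```bash
python3 -m crank '[[[0,0.5,-1.5,0,0,0],[0,0.5,-3,0,0,0],[0,0.5,-4,0,0,0],[0,0.5,-4,0,0,0]]]' -1 35; python3 -m crank '[[[0,0,-1,0,0,0],[0,0,-1,0,0,0]]]' -1 35
```

```text
time: 23.9
ee_pos: [531.5, -43.8, 96.3]
tool_rot: [[0.991, 0.135, 0.002], [0.135, -0.991, 0.006], [0.003, -0.005, -1.0]]
force: [-0.7, 0.6, 0.3]
finger_gap: 57.5
time: 24.1
ee_pos: [532.2, -43.7, 96.2]
tool_rot: [[0.991, 0.135, 0.003], [0.135, -0.991, 0.006], [0.004, -0.006, -1.0]]
force: [-1.9, 1.0, 7.6]
finger_gap: 57.1
```

```bash
python3 -m crank '[[[0,0,0.5,0,0,0],[0,0,0.5,0,0,0],[0,0,0.5,0,0,0],[0,0,0.5,0,0,0]]]' 1 35;python3 -m crank '[[[0,0,25,0,0,0],[0,0,65,0,0,0],[0,0,110,0,0,0],[0,0,155,0,0,0],[0,0,200,0,0,0],[0,0,200,0,0,0],[0,0,200,0,0,0]]]' 1 35
python3 - <<'E'
from h import *
st=r.read_state();np.save('w12.npy',[st['ee_pos'],*st['tool_rot']]);a=snap('wrist','w12');print(st['ee_pos'])
cv2.imwrite('pics/w12z.png',cv2.resize(a[50:250,150:420,::-1],None,fx=2.9,fy=2.9,interpolation=2))
C=cam('wrist',st)
for s,ce,m in comps(a,'red',500):
    cn=max(cv2.findContours(m,0,2)[0],key=cv2.contourArea);ap=cv2.approxPolyDP(cv2.convexHull(cn),5,True)[:,0];print(s,ap.tolist());poly(C,ap,122)
E
```

```text
time: 24.5
ee_pos: [532.1, -43.7, 96.6]
tool_rot: [[0.991, 0.135, 0.003], [0.135, -0.991, 0.006], [0.004, -0.006, -1.0]]
force: [0.4, 0.3, -0.0]
finger_gap: 80.7
time: 25.2
ee_pos: [532.6, -43.7, 297.3]
tool_rot: [[0.991, 0.135, 0.005], [0.135, -0.991, 0.007], [0.006, -0.006, -1.0]]
force: [-0.5, 1.2, -1.5]
finger_gap: 87.0
[532.56209624 -43.65856213 297.31936912]
[ 393   58   44   36 1218] [[435, 63], [434, 76], [417, 91], [396, 88], [393, 72], [402, 60]]
c [643.5  82.2] len [np.float64(31.4), np.float64(11.5), np.float64(20.1), np.float64(20.5), np.float64(14.9), np.float64(13.1)] ang [np.float64(3.0), np.float64(-81.1), np.float64(-130.0), np.float64(-179.8), np.float64(113.1), np.float64(61.9)]
[ 250  145   57   88 2932] [[306, 146], [305, 230], [253, 232], [251, 147]]
c [532.7 -44. ] len [np.float64(54.3), np.float64(86.4), np.float64(54.3), np.float64(87.5)] ang [np.float64(8.8), np.float64(-81.9), np.float64(-170.0), np.float64(98.1)]
```

View pics/w12z.png

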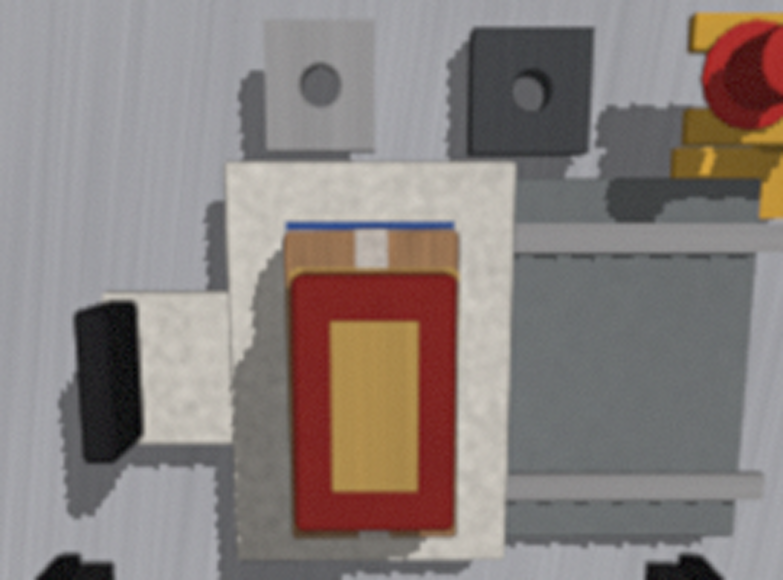

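```bash
python3 -m crank '[[[-5,-45,0,0,0,-0.1],[-10,-90,0,0,0,-0.2],[-15,-135,0,0,0,-0.3],[-20,-180,-10,0,0,-0.36],[-25,-225,-30,0,0,-0.36],[-30,-270,-50,0,0,-0.36],[-35,-315,-70,0,0,-0.36],[-40,-355,-90,0,0,-0.36],[-42,-385,-97,0,0,-0.36],[-42,-390,-97,0,0,-0.36],[-42,-390,-97,0,0,-0.36],[-42,-390,-97,0,0,-0.36],[-42,-390,-97,0,0,-0.36]]]' 1 35
python3 - <<'E'
from h import *
st=r.read_state();a=snap('wrist','w13');print(st['ee_pos'],st['tool_rot'])
C=cam('wrist',st)
for s,ce,m in comps(a,'blue',500):
    cn=max(cv2.findContours(m,0,2)[0],key=cv2.contourArea);ap=cv2.approxPolyDP(cv2.convexHull(cn),5,True)[:,0];print(s,ap.tolist());poly(C,ap,38)
for s,ce,m in comps(a,'yellow',200): print(s,ce,ray(C,*ce,38))
E
```

```text
time: 26.55
ee_pos: [490.9, -432.0, 199.2]
tool_rot: [[0.975, -0.22, 0.006], [-0.22, -0.975, 0.006], [0.004, -0.007, -1.0]]
force: [-0.2, -0.1, -0.4]
finger_gap: 87.3
[ 490.86809819 -432.00562078  199.22596328] [[ 0.97542615 -0.2202568   0.00554725]
 [-0.22028709 -0.97541892  0.00561477]
 [ 0.0041742  -0.00669878 -0.99996885]]
[ 252  149   59   92 3127] [[308, 150], [310, 237], [256, 240], [252, 152]]
c [ 492.5 -436. ] len [np.float64(53.3), np.float64(86.6), np.float64(54.5), np.float64(87.8)] ang [np.float64(-10.7), np.float64(-100.3), np.float64(170.5), np.float64(78.9)]
[ 266  167   31   59 1683] [281.43434343 196.2020202 ] [ 492.39815448 -436.12475053   38.        ]
[506 324  54  17 311] [533.27652733 331.7170418 ] [ 725.03710551 -641.56112714   38.        ]
[352 330  49  11 201] [376.8358209 334.2039801] [ 559.60137354 -606.84301872   38.        ]
```

View pics/w13.png

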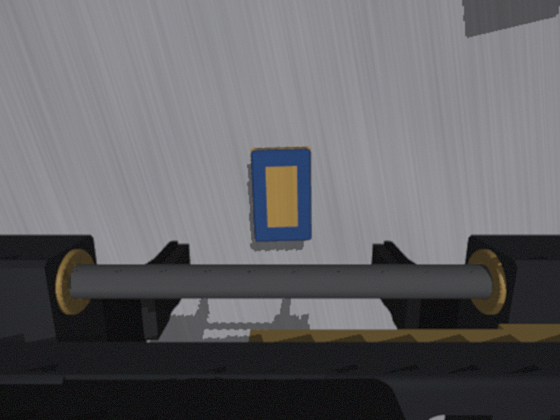

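```bash
python3 -m crank '[[[1.5,-4,-45,0,0,0.042],[1.5,-4,-90,0,0,0.042],[1.5,-4,-130,0,0,0.042],[1.5,-4,-160,0,0,0.042],[1.5,-4,-180,0,0,0.042],[1.5,-4,-187,0,0,0.042],[1.5,-4,-187,0,0,0.042]]]' 1 35;python3 -m crank '[[[0,0,0,0,0,0],[0,0,0,0,0,0],[0,0,0,0,0,0],[0,0,0,0,0,0],[0,0,0,0,0,0]]]' -1 35
```

```text
time: 27.3
ee_pos: [492.7, -435.2, 12.2]
tool_rot: [[0.984, -0.178, 0.005], [-0.178, -0.984, 0.006], [0.004, -0.007, -1.0]]
force: [-0.6, 0.2, 0.4]
finger_gap: 86.9
time: 27.8
ee_pos: [492.8, -435.3, 12.6]
tool_rot: [[0.984, -0.178, 0.006], [-0.178, -0.984, 0.006], [0.004, -0.007, -1.0]]
force: [-0.3, 1.0, 3.5]
finger_gap: 56.8
```

```bash
python3 -m crank '[[[0,0,25,0,0,0],[0,5,70,0,0,0.02],[0,20,115,0,0,0.05],[4,50,150,0,0,0.1],[8,90,175,0,0,0.15],[12,130,180,0,0,0.2],[16,170,180,0,0,0.25],[20,210,180,0,0,0.3],[25,250,180,0,0,0.317],[29,290,180,0,0,0.317],[33,330,180,0,0,0.317],[37,365,180,0,0,0.317],[39,385,180,0,0,0.317],[39,392,180,0,0,0.317],[39,392,180,0,0,0.317],[39,392,180,0,0,0.317],[39,392,180,0,0,0.317]]]' -1 35
```

```text
time: 29.5
ee_pos: [531.6, -45.2, 192.7]
tool_rot: [[0.991, 0.135, 0.003], [0.135, -0.991, 0.007], [0.004, -0.007, -1.0]]
force: [-0.1, -0.5, -2.1]
finger_gap: 56.7
```

```bash
python3 -m crank '[[[0,1.8,-25,0,0,0],[0,1.8,-43,0,0,0],[0,1.8,-51,0,0,0],[0,1.8,-55,0,0,0],[0,1.8,-55,0,0,0],[0,1.8,-55,0,0,0]]]' -1 35;python3 -m crank '[[[0,0,-1.5,0,0,0],[0,0,-3,0,0,0],[0,0,-3.5,0,0,0],[0,0,-3.5,0,0,0]]]' -1 35
```

```text
time: 30.1
ee_pos: [532.1, -43.7, 138.4]
tool_rot: [[0.991, 0.135, 0.004], [0.135, -0.991, 0.007], [0.005, -0.007, -1.0]]
force: [0.2, -0.4, -1.8]
finger_gap: 57.0
time: 30.5
ee_pos: [532.1, -43.6, 134.9]
tool_rot: [[0.991, 0.135, 0.004], [0.135, -0.991, 0.007], [0.005, -0.007, -1.0]]
force: [-0.3, 0.1, -2.5]
finger_gap: 57.0
```

```bash
python3 -m crank '[[[0,0,-1,0,0,0],[0,0,-1.5,0,0,0],[0,0,-1.5,0,0,0]]]' -1 35
```

```text
time: 30.8
ee_pos: [532.7, -43.5, 134.5]
tool_rot: [[0.991, 0.135, 0.005], [0.135, -0.991, 0.008], [0.006, -0.007, -1.0]]
force: [-2.3, 0.6, 9.0]
finger_gap: 57.2
```

```bash
python3 -m crank '[[[0,0,0.5,0,0,0],[0,0,0.5,0,0,0],[0,0,0.5,0,0,0],[0,0,0.5,0,0,0]]]' 1 35;python3 -m crank '[[[0,0,25,0,0,0],[0,0,65,0,0,0],[0,0,110,0,0,0],[0,0,155,0,0,0],[0,0,190,0,0,0],[0,0,190,0,0,0],[0,0,190,0,0,0]]]' 1 35
python3 - <<'E'
from h import *
st=r.read_state();a=snap('wrist','w14');print(st['ee_pos'])
cv2.imwrite('pics/w14z.png',cv2.resize(a[50:250,150:420,::-1],None,fx=2.9,fy=2.9,interpolation=2))
C=cam('wrist',st)
for s,ce,m in comps(a,'blue',500):
    cn=max(cv2.findContours(m,0,2)[0],key=cv2.contourArea);ap=cv2.approxPolyDP(cv2.convexHull(cn),5,True)[:,0];print(s,ap.tolist());poly(C,ap,160)
E
```

```text
time: 31.2
ee_pos: [532.6, -43.5, 134.9]
tool_rot: [[0.991, 0.135, 0.005], [0.135, -0.991, 0.008], [0.006, -0.007, -1.0]]
force: [0.6, -0.1, 0.5]
finger_gap: 80.8
time: 31.9
ee_pos: [532.9, -43.5, 325.0]
tool_rot: [[0.991, 0.135, 0.006], [0.135, -0.991, 0.008], [0.007, -0.007, -1.0]]
force: [-0.1, -0.3, -1.0]
finger_gap: 86.8
[532.93434561 -43.53701172 325.01740744]
[ 250  147   59   90 3055] [[307, 148], [305, 235], [253, 236], [251, 148]]
c [533.6 -44.8] len [np.float64(53.8), np.float64(87.3), np.float64(52.9), np.float64(88.3)] ang [np.float64(7.7), np.float64(-82.6), np.float64(-171.2), np.float64(98.0)]
```

View pics/w14z.png

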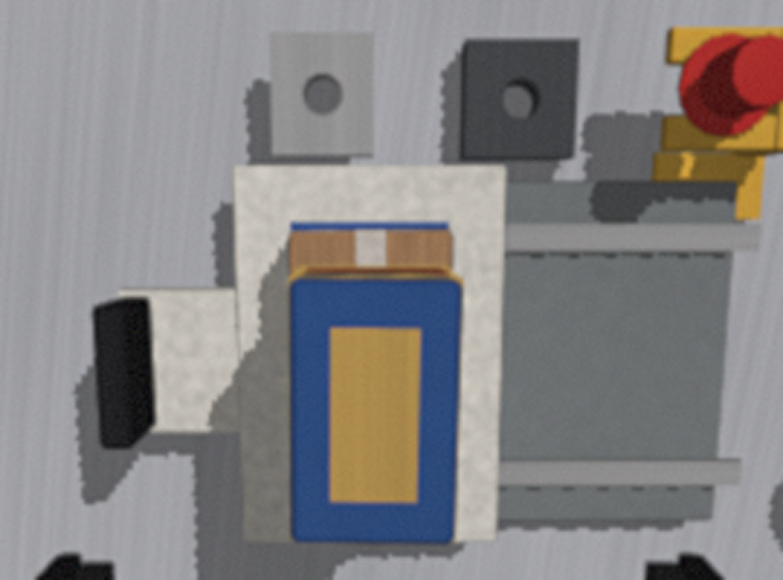

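```bash
python3 -m crank '[[[-10,40,0,0,0,-0.1],[-20,85,0,0,0,-0.2],[-30,130,0,0,0,-0.3],[-40,175,-20,0,0,-0.38],[-52,220,-50,0,0,-0.41],[-64,262,-85,0,0,-0.41],[-75,300,-115,-0.008,0.006,-0.41],[-80,315,-125,-0.008,0.006,-0.41],[-80,318,-125,-0.008,0.006,-0.41],[-80,318,-125,-0.008,0.006,-0.41],[-80,318,-125,-0.008,0.006,-0.41]]]' 1 35
python3 - <<'E'
from h import *
st=r.read_state();a=snap('wrist','w15');print(st['ee_pos'],st['tool_rot'])
C=cam('wrist',st)
for s,ce,m in comps(a,'green',500):
    cn=max(cv2.findContours(m,0,2)[0],key=cv2.contourArea);ap=cv2.approxPolyDP(cv2.convexHull(cn),5,True)[:,0];print(s,ap.tolist());poly(C,ap,38)
for s,ce,m in comps(a,'yellow',200): print(s,ce,ray(C,*ce,38))
E
```

```text
time: 33.05
ee_pos: [453.1, 273.2, 199.2]
tool_rot: [[0.962, -0.273, 0.0], [-0.273, -0.962, -0.002], [0.001, 0.001, -1.0]]
force: [0.5, -0.5, 0.6]
finger_gap: 87.3
[453.07996716 273.16111306 199.20141013] [[ 9.61999470e-01 -2.73051293e-01  1.01627082e-04]
 [-2.73050809e-01 -9.61998344e-01 -1.56286774e-03]
 [ 5.24508143e-04  1.47572858e-03 -9.99998774e-01]]
[ 251  137   59   93 3087] [[308, 139], [305, 228], [252, 228], [252, 138]]
c [454.5 279.5] len [np.float64(52.8), np.float64(87.5), np.float64(53.1), np.float64(88.4)] ang [np.float64(-16.8), np.float64(-106.7), np.float64(164.2), np.float64(73.1)]
[ 264  154   32   61 1802] [279.27136515 184.34406215] [454.63599093 279.77136623  38.        ]
[487 324  39  17 213] [507.75586854 332.90140845] [647.97090376  56.00525677  38.        ]
[526 324  34  17 236] [543.78813559 332.16525424] [685.58531283  46.2499236   38.        ]
[250 331  66  10 302] [281.26490066 335.0397351 ] [411.59600856 120.45133957  38.        ]
[317 330 118  11 490] [373.28979592 334.36734694] [507.63770014  94.01788258  38.        ]
```

View pics/w15.png

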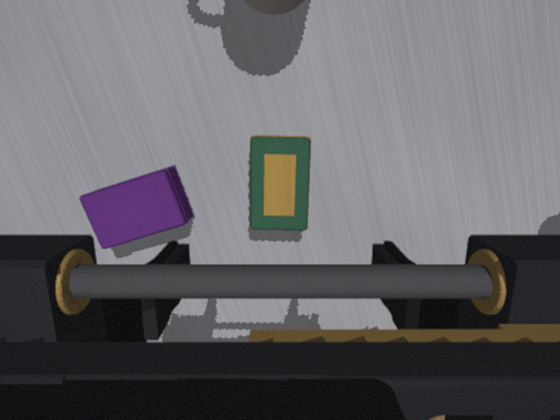

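```bash
python3 -m crank '[[[1,6,-45,0,0,-0.013],[1,6,-90,0,0,-0.013],[1,6,-130,0,0,-0.013],[1,6,-160,0,0,-0.013],[1,6,-180,0,0,-0.013],[1,6,-187,0,0,-0.013],[1,6,-187,0,0,-0.013]]]' 1 35;python3 -m crank '[[[0,0,0,0,0,0],[0,0,0,0,0,0],[0,0,0,0,0,0],[0,0,0,0,0,0],[0,0,0,0,0,0]]]' -1 35
```

```text
time: 33.8
ee_pos: [454.6, 278.3, 12.6]
tool_rot: [[0.958, -0.287, 0.0], [-0.287, -0.958, -0.001], [0.001, 0.001, -1.0]]
force: [0.3, -0.1, 1.0]
finger_gap: 87.0
time: 34.3
ee_pos: [454.7, 278.6, 13.0]
tool_rot: [[0.958, -0.287, 0.001], [-0.287, -0.958, -0.001], [0.001, 0.001, -1.0]]
force: [-0.9, -0.3, 4.0]
finger_gap: 56.8
```

```bash
python3 -m crank '[[[0,0,25,0,0,0],[0,-5,70,0,0,0.02],[4,-20,115,0,0,0.06],[10,-45,160,0,0,0.12],[18,-80,195,0,0,0.2],[27,-118,217,0,0,0.28],[36,-158,217,0,0,0.36],[46,-198,217,0,0,0.429],[56,-238,217,0,0,0.429],[66,-278,217,0,0,0.429],[74,-308,217,0,0,0.429],[77,-322,217,0,0,0.429],[77,-323,217,0,0,0.429],[77,-323,217,0,0,0.429],[77,-323,217,0,0,0.429],[77,-323,217,0,0,0.429]]]' -1 35
```

```text
time: 35.9
ee_pos: [531.5, -42.9, 229.9]
tool_rot: [[0.99, 0.14, 0.001], [0.14, -0.99, -0.0], [0.001, 0.0, -1.0]]
force: [1.0, 0.6, -1.4]
finger_gap: 56.6
```

```bash
python3 -m crank '[[[0,0,-25,0,0,0],[0,0,-43,0,0,0],[0,0,-50,0,0,0],[0,0,-53,0,0,0],[0,0,-53,0,0,0],[0,0,-53,0,0,0]]]' -1 35
```

```text
time: 36.5
ee_pos: [532.1, -42.9, 177.7]
tool_rot: [[0.99, 0.14, 0.002], [0.14, -0.99, -0.0], [0.002, 0.0, -1.0]]
force: [0.7, 0.4, -2.3]
finger_gap: 57.1
```

```bash
python3 -m crank '[[[0,-1.5,-1.5,0,0,0],[0,-1.5,-3,0,0,0],[0,-1.5,-4.5,0,0,0],[0,-1.5,-4.5,0,0,0]]]' -1 35; python3 -m crank '[[[0,0,-1,0,0,0],[0,0,-1.5,0,0,0],[0,0,-1.5,0,0,0]]]' -1 35
```

```text
time: 36.9
ee_pos: [532.1, -44.4, 173.1]
tool_rot: [[0.99, 0.14, 0.002], [0.14, -0.99, -0.0], [0.002, 0.0, -1.0]]
force: [-0.6, 0.1, -2.5]
finger_gap: 56.8
time: 37.2
ee_pos: [532.8, -44.3, 172.9]
tool_rot: [[0.99, 0.14, 0.003], [0.14, -0.99, 0.001], [0.003, -0.0, -1.0]]
force: [-2.7, 1.5, 10.1]
finger_gap: 56.9
```

```bash
python3 -m crank '[[[0,0,0.5,0,0,0],[0,0,0.5,0,0,0],[0,0,0.5,0,0,0],[0,0,0.5,0,0,0]]]' 1 35;python3 -m crank '[[[0,0,25,0,0,0],[0,0,65,0,0,0],[0,0,110,0,0,0],[0,0,155,0,0,0],[0,0,190,0,0,0],[0,0,190,0,0,0],[0,0,190,0,0,0]]]' 1 35
python3 - <<'E'
from h import *
st=r.read_state();a=snap('wrist','w16');print(st['ee_pos'])
C=cam('wrist',st)
for s,ce,m in comps(a,'green',500):
    cn=max(cv2.findContours(m,0,2)[0],key=cv2.contourArea);ap=cv2.approxPolyDP(cv2.convexHull(cn),5,True)[:,0];print(s,ap.tolist());poly(C,ap,198)
snap('top','t16')
E
```

```text
time: 37.6
ee_pos: [532.7, -44.3, 173.3]
tool_rot: [[0.99, 0.14, 0.003], [0.14, -0.99, 0.001], [0.003, -0.0, -1.0]]
force: [-1.4, 0.2, -0.2]
finger_gap: 80.7
time: 38.3
ee_pos: [533.0, -44.4, 363.5]
tool_rot: [[0.99, 0.14, 0.004], [0.14, -0.99, 0.001], [0.004, -0.0, -1.0]]
force: [0.0, -0.5, -1.3]
finger_gap: 87.0
[533.00626527 -44.367793   363.47875666]
[ 251  144   58   90 2985] [[306, 144], [306, 231], [253, 232], [251, 146]]
c [532.9 -43.5] len [np.float64(52.7), np.float64(87.0), np.float64(53.9), np.float64(86.1)] ang [np.float64(10.1), np.float64(-81.0), np.float64(-170.9), np.float64(98.3)]
```

View pics/w16.png

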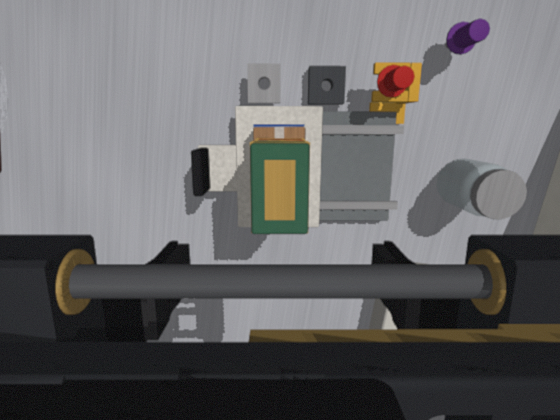

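```bash
python3 -m crank '[[[0,-40,0,0,0,0],[-5,-85,0,0,0,0],[-10,-130,0,0,0,0],[-20,-175,0,0,0,0],[-30,-220,0,0,0,0],[-40,-265,0,0,0,0],[-50,-305,0,0,0,0],[-60,-330,0,0,0,0],[-60,-330,0,0,0,0],[-60,-330,0,0,0,0]]]' 1 35
python3 - <<'E'
from h import *
s=snap('scene','s17');t=snap('top','t17')
A=cv2.resize(s[100:300,160:400,::-1],None,fx=3,fy=3,interpolation=2);cv2.imwrite('pics/s17z.png',A)
E
```

```text
time: 39.4
ee_pos: [471.6, -374.3, 360.9]
tool_rot: [[0.99, 0.138, -0.0], [0.138, -0.99, 0.001], [-0.0, -0.001, -1.0]]
force: [-0.1, 1.3, 0.0]
finger_gap: 87.3
```

View pics/s17z.png

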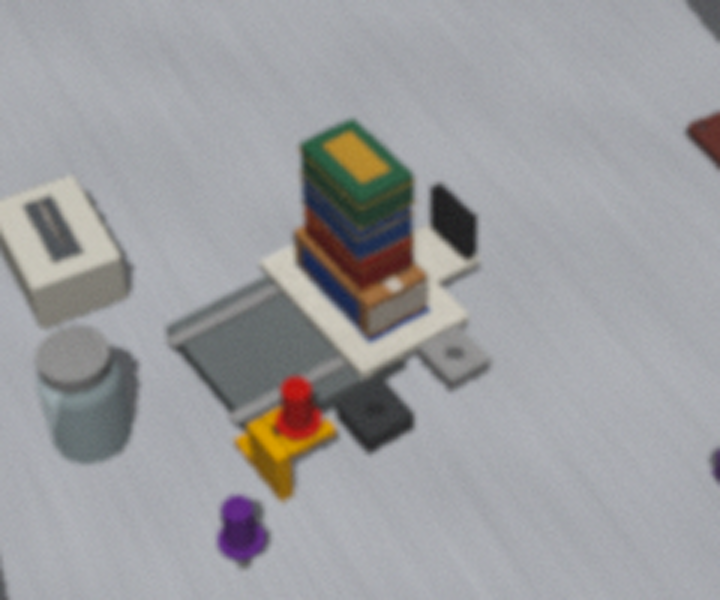

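View pics/t17.png

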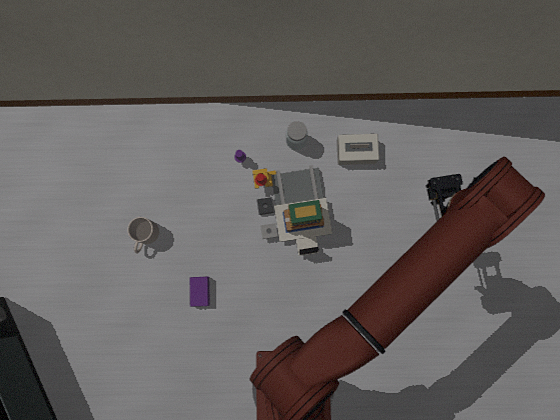

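View pics/s17.png

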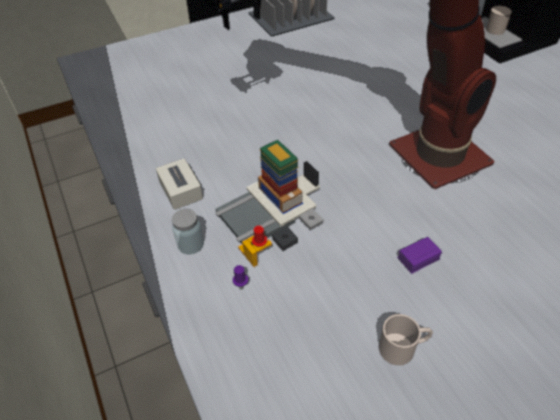

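```bash
python3 -c "
from station import r
r.sign_off()"
```

```text
the job is handed in; nothing more can be done
```

I moved the red pin to the yellow notch first, then pulled the tray out to its stop. On the mat I stacked, from the bottom up, the blue-label carton, the red tin, the blue tin and the green tin. The orange-label carton and the black tin were not in the scene. I handed the job in at about 39 s, and no verdict was reported.

- **Pin:** it hangs upright in the notch in the last scene and wrist views, with its collar on the prongs and the fingers off it before I touched the tray.
- **Tray:** the handle moved about 90 mm, and the mat's centre was then measured at (531, -43.5) mm.
- **Column:** each piece was measured right after it was placed. All were within about 3 mm of the mat's centre and about 2° of its long side. Each was pressed lightly onto the one below before release, and the last views show the column standing straight.
- **Everything else:** the mug, the sugar jar, the napkin box and both purple look-alikes look unmoved in the last scene and top pictures. The robot is clear of everything.

No check failed. Tin outlines measured 4–6 mm small, since the mask leaves out the brass rim. The pin's collar height first came out anywhere from 36 to 48 mm in the pictures. Contact at the notch settled it at 38 mm.

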